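Clamp a potted rose cutting in the cam-locked pot clamp

ROBOT

A 6-joint arm with a two-finger parallel gripper is mounted at the origin on the work surface. World frame = base frame: x ahead of the robot, y to its left, z up, the work surface at z = 0. Lengths are in m, angles in rad, forces in N, time in s.
With the tool pointing down it reaches from about 0.35 to 0.85 m from the base axis. Payload 8.1 kg.
Tool frame: the origin (TCP) lies between the finger pads; the fingertips stand 8 mm ahead of it and the grasp point (between the pads) lies 11 mm behind it; z points along the fingers, y is the line along which they close (so a half turn about z gives the same grasp; the last joint's range is limited). The gripper opens to 93 mm and grips with 3 to 60 N. Pads are 15 mm wide; open, the fingers measure 128 mm over their backs; the gripper's body (75 mm by 188 mm) begins 65 mm behind the grasp point.
Start: joints at [1.099, 0.13, 1.488, -0, 1.523, -0.085], TCP at [0.226, 0.556, 0.227] pointing down, gripper open.
Joint ranges: [-2.96, 2.96], [-0.89, 2.26], [0.02, 2.5], [-1.34, 4.48], [0, 2.73], [-2.66, 2.66]. Speed limits (rad/s): [2.39, 2.39, 2.79, 3.14, 3.14, 3.14].

INTERFACE

Orientations are given as a rotation vector (axis times angle).
In Python, from bench import env gives the robot as it stands.
- The arm moves only by the tool step_arm, never from a script. Its argument "rows" is a list that holds one entry, the list of rows, each a list of 7 numbers: the shift along the world's x, y, z in mm, then the turn, a rotation vector about the world's x, y, z in degrees, then the finger opening in mm, from 0 to 93. A call has 1 to 12 rows; each row shifts and turns the commanded pose from where the row before left it; what a row does not reach is not made up. A row lasts 1/8 s, in which the tool goes at most 62.5 mm and 10.7 degrees, less where a joint would pass 70% of its speed; a pose out of reach is approached as far as the arm can. A call is refused whole if a number of a shift passes 62.5 or a number of a turn 10.7, either way. A call with a gripper value outside its range is refused whole. The fingers move at their own pace and stop on an object; the grip force is fixed at half the most. Time passes only in rows, so rows that do not move let the fingers close. It gives the time, the measured TCP pose, the force, the opening and the grip force at its end, in the units of the state.
- env.observe(): the state, without advancing time (a new reading comes with each control period).
- env.read_camera(name): name is "side" or "top"; returns a dict with "pixels" (400x640x3 uint8, red, green, blue), "depth" (400x640 float32, m along the optical axis (not along the pixel's ray), 0 where there is no reading), "camera_matrix" (3x3 intrinsics, pixels), "extrinsics" (4x4, takes a point from camera to world coordinates). Camera axes: x right, y down, z forward; pixel columns grow to the right and rows downward; lengths in m; the calibration is good to about 2 mm. A picture is of the moment at which its call begins.
- env.finish_job(): hands the job in; it is judged then, once.
Trained networks look in a picture, given as the dict that the camera call returned (one of the last four; its "shot" number tells which), for a name from the list of things; names that differ only in an ending like _2 or _b are one class to them, and where a whole thing is asked for, a point or a joint stands for the part that bears it (a point fixed in the world has none). Each returns a list of dicts, best first, with "score" (0 to 1); they miss things now and then, are a little off and sometimes report something else, mostly with a low value. They report only what shows in the picture. A call takes as long as a camera call. They do not tell look-alikes from the thing itself.
- env.search_frame(picture, name): "extent" ([centre column, centre row, width, height] in pixels, round what is visible of it).
- env.landmark_of(picture, name): "at" ([column, row] in pixels: a listed point, or the origin of a listed thing).
The state is a dict: "t": time; "joint_positions": joint angles; "joint_vel": joint speeds; "joint_efforts": joint torques, N m; "eef_pos": TCP position; "tool_rot": TCP orientation; "wrist_force": force on the tool from outside, world axes, zero at the start; "moment": the same for the moment, N m; "width": finger opening in m; "grip_force": force on a finger pad.
Only numpy, scipy, OpenCV 4.12 (cv2) and the standard library are available. Lean on these libraries where they do the work, as an engineer would, in place of code of your own. Each camera call takes 0.05 s, during which the arm holds its last target. There are 200 camera calls.

TASK

Clamp the white pot with the rose cutting in the pot clamp: first push the red-balled cam lever round to its low point to free the sliding jaw, then push the jaw forward by its heel until it stops and the pot sits snug between the two V jaws, and push the lever back all the way to lock it. Touch only the clamp, let the jaw move the pot and keep it upright, and do not disturb the jar, the seedling or the feed bottle.

Things in the scene. Friction and masses are not known exactly. Their poses are not given: they have to be found in the camera images.
- clamp: the pot clamp fixed to the bench: aluminium base plate 400 x 160 mm, top face 18 mm above the bench, with a fixed blue V jaw at its +x end (to 78 mm above the bench) and a steel brake rail (250 x 14 mm, top 52 mm above the bench) along its +y side, 60 to 74 mm from the centre line. Origin: underside centre, on the bench. x: the way the jaw closes (forward); y: towards the brake rail; z up.
- jaw (a joint): travel of the sliding jaw along the clamp's +x, m; 0 fully back, 0.100 the end of its guide. Its V is sprung (gives 3 mm under 1 to 3 N): it first meets the seated pot at 0.078 and stops hard on it at 0.081, which is snug. Friction 6.5 N with the cam low, 3 to 5 N more to push the pot along; it stays where it is left. With the cam high a brake shoe on the rail holds it against 30 N or more.
- push_heel (a point): centre of the black rubber pad on the back (-x) face of the sliding jaw's upright heel, 51 mm above the bench, on the clamp's centre line: push it in the clamp's +x. Pad 66 mm wide, 20 mm high; the blue heel is 80 mm wide, 12 mm thick, its top 64 mm above the bench, the base plate under it at 18 mm. While locked, the lever lies just above it. Axes parallel to the clamp's.
- cam (a joint): angle of the cam lever, rad, growing clockwise seen from above. 0: cam at its high point, jaw locked, lever pointing straight back along the clamp's -x. 1.9 (stop): cam at its low point, jaw free, lever pointing out over the brake rail (clamp's +y) and a little forward. The brake lets go at about 0.63. The lever stays where it is left and takes 2 to 3 N at 80 mm from its pivot.
- cam_axis (a point): on the vertical pivot of the cam lever, at the lever's mid height 73 mm above the bench; it rides on the sliding jaw, 24.5 mm to +y of the clamp's centre line and 49 mm ahead of push_heel. Its axes turn with the lever (the lever points along its -x).
- lever_ball (a point): centre of the red ball, 26 mm in diameter, at the lever's end, 104 mm from cam_axis, 73 mm above the bench. The lever between is a straight dark bar 12 mm wide and 12 mm high (67 to 79 mm above the bench). Below its outer part (more than 55 mm from the axis) nothing stands higher than 52 mm, all through its swing.
- pot_center (a point): middle of the white round pot, 39 mm above its foot: 110 mm in diameter, 78 mm high, about 0.5 kg, with a small rose cutting to about 145 mm above its foot. It stands loose on the base plate between the jaws, 8 to 25 mm short of its seat.
- pot_seat (a point): on the base plate's top face (18 mm above the bench), on the centre line: the pot's axis is here when it is pressed into the fixed V jaw.
- jar_mid (a point): middle of an empty glass jar, 66 mm in diameter, 88 mm high; a bystander, loose on the bench.
- seedling_mid (a point): middle of a terracotta pot with a seedling, 78 mm in diameter, 75 mm high, leaves to 125 mm; a bystander, loose on the bench.
- feed_mid (a point): middle of a green plant-feed bottle with a white cap, 54 mm in diameter, 125 mm high; a bystander, loose on the bench.
There are look-alikes about, which are no part of the job. Leave any green look-alike of the part that bears pot_center alone.

How it is judged:
By the outcome, as a careful person would: the job done as asked, in the order asked, and still so for the second after the job is handed in, with the robot touching nothing.
It also fails if it takes over 64 s, if anything falls off the work surface, if the arm or the gripper's body presses on something with over 40 N, if the wrist force passes 120 N, or if a joint passes its speed limit or range.

## Working session

There is one attempt and no reset: what is moved stays moved. The work goes in short steps, Python scripts to look and compute and a tool call to move; the robot and the scene stay as the last step left them, time stands still between calls to the robot, and variables do not carry over. Pictures are saved under pics/ and viewed, at most 10 in all, crops included, and the job is handed in when it is done.

Besides the shell and the picture viewer there is one more tool, called after "Request:" as a command line: name --argument value ..., lists and objects as JSON in quotes. step_arm: Moves the arm, as the interface text tells. Its arguments: {"type":"object","properties":{"rows":{"type":"array","items":{"type":"array","items":{"type":"array","items":{"type":"number"}}}}},"required":["rows"]}

```bash
mkdir -p pics; cat > h.py <<'E'
import numpy as np, cv2
from bench import env
NAMES=["clamp","push_heel","cam_axis","lever_ball","pot_center","pot_seat","jar_mid","seedling_mid","feed_mid"]
def proj(c,p):
    E=np.linalg.inv(c["extrinsics"]);q=E[:3,:3]@np.array(p)+E[:3,3];q=c["camera_matrix"]@q;return q[:2]/q[2]
def ray(c,uv):
    d=np.linalg.inv(c["camera_matrix"])@np.array([uv[0],uv[1],1.0]);return c["extrinsics"][:3,3],c["extrinsics"][:3,:3]@d
def atz(c,uv,z):
    o,d=ray(c,uv);return o+d*(z-o[2])/d[2]
def deep(c,uv):
    u,v=int(round(uv[0])),int(round(uv[1]));z=c["depth"][v,u];o,d=ray(c,uv);return o+d*z
def tri(c1,a,c2,b):
    o1,d1=ray(c1,a);o2,d2=ray(c2,b);s=np.linalg.lstsq(np.c_[d1,-d2],o2-o1,rcond=None)[0]
    p,q=o1+s[0]*d1,o2+s[1]*d2;return (p+q)/2,np.linalg.norm(p-q)
def save(c,n): cv2.imwrite("pics/"+n,c["pixels"][...,::-1])
E
python3 - <<'E'
from h import *
np.set_printoptions(precision=3,suppress=True)
cs={n:env.read_camera(n) for n in("side","top")}
for n,c in cs.items(): save(c,n+"0.png");print(n,c["extrinsics"][:3,3])
for k in NAMES:
    for n,c in cs.items():
        for r in env.landmark_of(c,k)[:3]: print(k,n,np.array(r["at"]),round(r["score"],2),deep(c,r["at"]))
o=env.observe();print(o["eef_pos"],o["tool_rot"],o["t"])
E
```

```text
side [ 0.108 -0.589  0.736]
top [0.482 0.079 0.898]
clamp side [363.3 276.6] 0.9 [ 0.549 -0.095  0.045]
clamp top [392. 219.] 0.57 [ 0.566 -0.059  0.017]
clamp top [343.7 221.7] 0.34 [0.548 0.049 0.129]
push_heel side [424.2 290.9] 0.84 [ 0.603 -0.198  0.06 ]
push_heel top [459.7 197.8] 0.57 [ 0.607 -0.19   0.064]
cam_axis side [397.2 276.7] 0.67 [ 0.573 -0.158  0.081]
cam_axis top [443.4 212.3] 0.76 [ 0.575 -0.151  0.082]
lever_ball side [440.5 310.7] 0.71 [ 0.575 -0.259  0.084]
lever_ball side [334.2 235.1] 0.64 [ 0.544 -0.012  0.092]
pot_center side [334.1 233.9] 0.65 [ 0.545 -0.009  0.093]
pot_center side [223.8 216.5] 0.59 [0.408 0.188 0.076]
pot_center top [248.8 279.6] 0.8 [0.435 0.233 0.073]
pot_center top [358.6 219.9] 0.73 [0.556 0.018 0.092]
pot_seat top [344.5 220.5] 0.67 [0.551 0.047 0.13 ]
jar_mid side [275.9 180.5] 0.76 [0.564 0.235 0.072]
jar_mid top [235.6 207.2] 0.97 [0.587 0.282 0.005]
seedling_mid side [368.1 200. ] 0.92 [0.683 0.051 0.073]
seedling_mid top [323.2 151.4] 0.71 [0.693 0.09  0.092]
feed_mid side [426.4 228.8] 0.83 [ 0.712 -0.094  0.076]
feed_mid top [404.1 139.8] 0.87 [ 0.719 -0.072  0.093]
[0.226 0.556 0.227] [ 0.604  3.083 -0.   ] 1.0
```

View pics/side0.png

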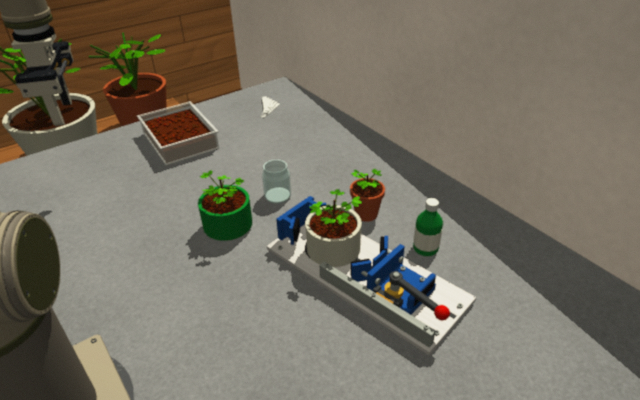

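View pics/top0.png

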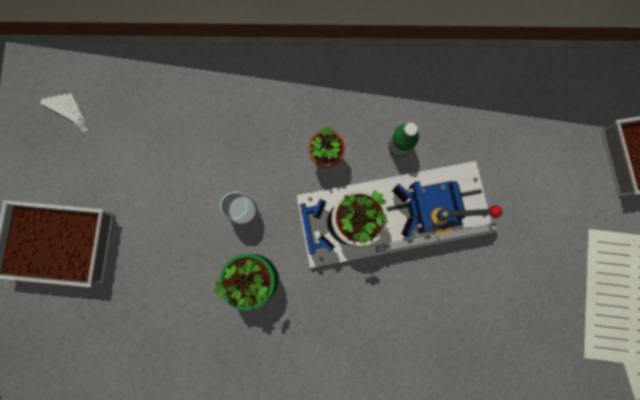

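The white pot stands in the clamp (side 334,235; top 359,218). The green pot (side 225,210; top 247,281) is the look-alike. The red ball is at side (442,312) and top (495,211). The clamp's forward direction is to the left in the top view, and the rail is on the robot's side. I'll confirm with a crop and fit the base plate.

```bash
cat > m.py <<'E'
from h import *
np.set_printoptions(precision=4,suppress=True)
def red(c):
    p=c["pixels"].astype(int);m=((p[...,0]>130)&(p[...,1]<50)&(p[...,2]<50)).astype(np.uint8)
    n,l,s,ce=cv2.connectedComponentsWithStats(m);i=1+np.argmax(s[1:,4]);return ce[i],s[i]
def cloud(c):
    v,u=np.mgrid[:400,:640];d=c["depth"];k=np.linalg.inv(c["camera_matrix"])
    q=np.stack([u,v,np.ones_like(u)],-1)@k.T*d[...,None];return q@c["extrinsics"][:3,:3].T+c["extrinsics"][:3,3]
E
python3 - <<'E'
from m import *
s,t=env.read_camera("side"),env.read_camera("top")
a,b=red(s),red(t);print(a,b,"ball",tri(s,a[0],t,b[0]))
for k in("push_heel","cam_axis"):
    A=env.landmark_of(s,k)[0]["at"];B=env.landmark_of(t,k)[0]["at"];print(k,tri(s,A,t,B))
P=cloud(t);reg=np.zeros((400,640),bool);reg[150:280,285:505]=1
m=reg&(P[...,2]>.011)&(P[...,2]<.025)
m=cv2.morphologyEx(m.astype(np.uint8),cv2.MORPH_OPEN,np.ones((3,3)))
r=cv2.minAreaRect((P[m>0][:,:2]*1000).astype(np.float32));print(r,cv2.boxPoints(r),m.sum(),np.median(P[m>0][:,2]))
# rail height pixels, all high
m2=reg&(P[...,2]>.044)&(P[...,2]<.056); 
cl=t["pixels"][140:285,285:515,::-1];cv2.imwrite("pics/crop1.png",cv2.resize(cl,None,fx=3.4,fy=3.4,interpolation=cv2.INTER_CUBIC))
for n,uvs in(("top",[(359,218),(404,139),(323,150),(240,210)]),):
    print([deep(t,u) for u in uvs])
E
```

```text
(array([441.7717, 309.9457]), array([436, 306,  13,   9,  92], dtype=int32)) (array([495.5373, 209.597 ]), array([491, 206,  10,   9,  67], dtype=int32)) ball (array([ 0.5829, -0.2561,  0.0773]), np.float64(1.264793601738603e-05))
push_heel (array([ 0.5994, -0.1967,  0.051 ]), np.float64(0.001410494795776718))
cam_axis (array([ 0.5738, -0.1502,  0.0726]), np.float64(0.0010501357152843448))
((578.333251953125, -64.00135803222656), (160.2216796875, 399.3621826171875), 11.996756553649902) [[ 458.4671  114.667 ]
 [ 541.4771 -275.9728]
 [ 698.1995 -242.6697]
 [ 615.1894  147.9701]] 6316 0.017376365424116413
[array([0.5568, 0.0195, 0.12  ]), array([ 0.7205, -0.0716,  0.0938]), array([0.6967, 0.0909, 0.0882]), array([0.5807, 0.2718, 0.0049])]
```

View pics/crop1.png

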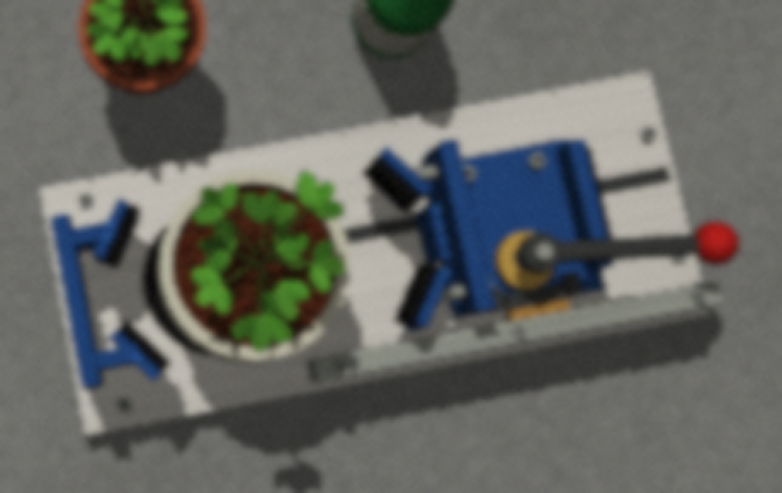

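The crop confirms it: the white pot is between the V jaws, the red-balled lever points back, and the rail is on the near (lower) side. The base plate fits a 399 x 160 mm rectangle, which matches the text. I'll travel high with the fingers closed and turn the tool to the clamp's axes.

Request:
step_arm --rows '[[[26,-52,0,0,0,-9.3,0],[26,-52,0,0,0,-9.3,0],[26,-52,0,0,0,-9.3,0],[26,-52,0,0,0,-9.3,0],[26,-52,0,0,0,-9.3,0],[26,-52,0,0,0,-9.4,0],[26,-52,0,0,0,0,0],[26,-52,0,0,0,0,0],[26,-52,0,0,0,0,0],[26,-52,0,0,0,0,0],[26,-52,0,0,0,0,0],[26,-52,0,0,0,0,0]]]'

```text
t: 2.8
eef_pos: [0.539, -0.0703, 0.2269]
tool_rot: [1.978, 2.44, 0.001]
wrist_force: [0.4, 0.7, -0.3]
width: 0.0004
grip_force: 0.0
```

```bash
cat > plan.py <<'E'
import numpy as np
C=np.array([.5783,-.064]);X=np.array([-.2078,.9782]);Y=np.array([-.9782,-.2078])
AX=np.array([-.0838,.0235])
def W(p): return C+p[0]*X+p[1]*Y
def inv(w): q=np.asarray(w)[:2]-C;return np.array([q@X,q@Y])
def center(th,phi,r,ax,side,gap=0,a=7.5e-3,b=17.5e-3):
    """side=-1: pusher behind lever (opens), +1: in front (closes)"""
    d=np.array([-np.cos(th),np.sin(th)]);n=np.array([np.sin(th),np.cos(th)])
    e1=np.array([np.cos(phi),-np.sin(phi)]);e2=np.array([np.sin(phi),np.cos(phi)])
    k=ax+r*d+side*(.006+gap)*n
    return k+side*(a*np.sign(e1@n)*e1+b*np.sign(e2@n)*e2)
def path(ths,phis,rs,ax,side,gap=0):
    P=[W(center(t,p,r,ax,side,gap)) for t,p,r in zip(ths,phis,rs)]
    for i,(t,p,w) in enumerate(zip(ths,phis,P)):
        print(round(t,2),round(np.degrees(p)),np.round(w*1000,1),np.round((w-P[i-1])*1000,1) if i else "",round(-np.degrees(p-phis[i-1]),1) if i else "")
E
python3 - <<'E'
from plan import *
from h import env
n=17;th=np.linspace(.0,1.95,n)
path(th,np.radians(np.linspace(0,30,n)),np.full(n,.082),AX,-1)
o=env.observe();print(o["eef_pos"],o["tool_rot"],o["width"],o["t"],o["wrist_force"])
E
```

```text
0.0 0 [ 612.8 -226.2]  
0.12 2 [ 604.4 -236.3] [ -8.3 -10.1] -1.9
0.24 4 [ 594.3 -237.9] [-10.1  -1.6] -1.9
0.37 6 [ 584.1 -238.3] [-10.2  -0.4] -1.9
0.49 7 [ 574.  -237.5] [-10.1   0.8] -1.9
0.61 9 [ 564.1 -235.4] [-9.9  2. ] -1.9
0.73 11 [ 554.6 -232.2] [-9.5  3.2] -1.9
0.85 13 [ 545.7 -227.9] [-9.   4.3] -1.9
0.98 15 [ 537.3 -222.5] [-8.3  5.4] -1.9
1.1 17 [ 529.7 -216.2] [-7.6  6.3] -1.9
1.22 19 [ 523.  -209.1] [-6.7  7.1] -1.9
1.34 21 [ 517.2 -201.2] [-5.8  7.9] -1.9
1.46 22 [ 512.5 -192.7] [-4.7  8.5] -1.9
1.58 24 [ 508.9 -183.8] [-3.6  9. ] -1.9
1.71 26 [ 506.5 -174.5] [-2.4  9.3] -1.9
1.83 28 [ 505.3 -165. ] [-1.2  9.5] -1.9
1.95 30 [ 505.2 -155.4] [-0.   9.5] -1.9
[ 0.53902042 -0.07025794  0.22688702] [1.97834533e+00 2.43972208e+00 7.20316746e-04] 0.00043637002591930874 2.8 [ 0.44412433  0.68535715 -0.32709825]
```

Request:
step_arm --rows '[[[27,-53,0,0,0,0,0],[27,-53,0,0,0,0,0],[27,-52,0,0,0,0,0],[0,0,-40,0,0,0,0],[0,0,-40,0,0,0,0],[0,0,-40,0,0,0,0],[0,0,-25,0,0,0,0],[0,0,-16,0,0,0,0],[0,0,0,0,0,0,0]]]'

```text
t: 3.92
eef_pos: [0.6186, -0.2259, 0.0644]
tool_rot: [-1.977, -2.439, 0.001]
wrist_force: [0.5, -0.2, -0.2]
width: 0.0008
grip_force: 0.0
```

```bash
python3 - <<'E'
from m import *
t=env.read_camera("top");s=env.read_camera("side")
a=t["pixels"][130:270,370:530,::-1];b=s["pixels"][220:360,340:500,::-1]
cv2.imwrite("pics/c2.png",cv2.resize(np.hstack([a,b]),None,fx=2.5,fy=2.5,interpolation=cv2.INTER_CUBIC))
print(env.observe()["eef_pos"])
E
```

```text
[ 0.6201 -0.2266  0.0669]
```

View pics/c2.png

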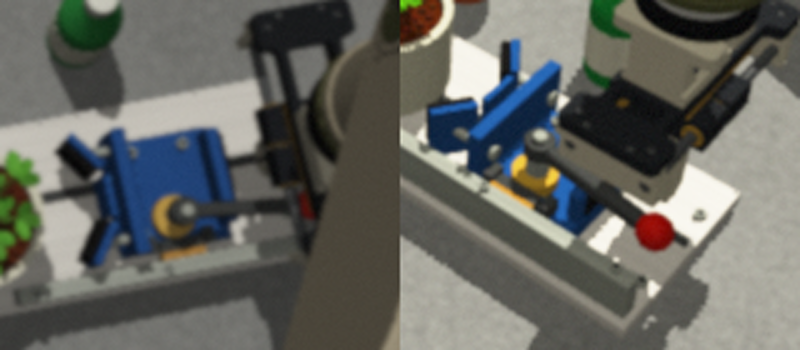

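The closed fingers are on the far (-y) side of the lever, clear of the ball and heel. Now I swing the lever open.

Request:
step_arm --rows '[[[-8,-6,0,0,0,-2,0],[-8,-4,0,0,0,-2,0],[-10,-1,0,0,0,-2,0],[-10,0,0,0,0,-2,0],[-10,1,0,0,0,-2,0],[-10,2,0,0,0,-2,0],[-9.5,3,0,0,0,-2,0],[-9,4,0,0,0,-2,0],[-8,5.5,0,0,0,-2,0]]]'

```text
t: 5.15
eef_pos: [0.5362, -0.2215, 0.0657]
tool_rot: [2.338, 2.098, -0.0]
wrist_force: [1.0, -2.9, 1.5]
width: -0.0
grip_force: 0.9
```

```bash
python3 - <<'E'
from m import *; from plan import *
s=env.read_camera("side");a=red(s);b=atz(s,a[0],.075);p=inv(b)-AX
print(a,b,p,np.hypot(*p),np.arctan2(p[1],-p[0]));print(env.observe()["eef_pos"],env.observe()["wrist_force"])
E
```

```text
(array([392.1809, 322.5851]), array([387, 318,  11,  10,  94], dtype=int32)) [ 0.5008 -0.2246  0.075 ] [-0.0572  0.0856] 0.10297117162295319 0.9822292030331785
[ 0.5354 -0.2208  0.0654] [ 1.6423 -0.4787  0.4815]
```

Request:
step_arm --rows '[[[-8,5.5,0,0,0,-2,0],[-7.5,6.5,0,0,0,-2,0],[-6.5,7,0,0,0,-2,0],[-6,8,0,0,0,-2,0],[-4.5,8.5,0,0,0,-2,0],[-3.5,9,0,0,0,-2,0],[-2.5,9,0,0,0,-2,0],[-1,9.5,0,0,0,0,0],[0,5,0,0,0,0,0]]]'

```text
t: 6.32
eef_pos: [0.4961, -0.1543, 0.0654]
tool_rot: [2.574, 1.801, -0.005]
wrist_force: [-5.4, -8.0, 2.2]
width: 0.0006
grip_force: 4.5
```

```bash
cat > b.py <<'E'
from m import *; from plan import *
def ball(ax=AX):
    s=env.read_camera("side");a=red(s);b=atz(s,a[0],.075);p=inv(b)-ax
    print(a,b,p,np.hypot(*p),"theta",np.arctan2(p[1],-p[0]));o=env.observe();print(o["eef_pos"],o["wrist_force"],o["t"]);return s
E
python3 -c "
from b import *
ball()"
```

```text
(array([342.0444, 295.5111]), array([336, 291,  14,  10,  90], dtype=int32)) [ 0.4713 -0.1294  0.075 ] [0.0421 0.0947] 0.10364055981488698 theta 1.988796099723141
[ 0.496  -0.1538  0.0653] [-4.2185 -5.8669  2.0258] 6.375
```

Request:
step_arm --rows '[[[-1,-20,0,0,0,0,0],[0,0,45,0,0,0,0],[30,-13,0,0,0,8,0],[30,-13,0,0,0,8,0],[30,-13,0,0,0,8,0],[28,-13,0,0,0,8,0],[0,0,0,0,0,0,0]]]'

```text
t: 7.25
eef_pos: [0.615, -0.2272, 0.1098]
tool_rot: [-1.978, -2.44, -0.0]
wrist_force: [-0.6, -1.2, 0.3]
width: 0.0002
grip_force: 0.0
```

```bash
python3 - <<'E'
from b import *
s=ball();t=env.read_camera("top")
for k in("push_heel","cam_axis"):
    for c in(s,t):
        for r in env.landmark_of(c,k)[:1]: w=atz(c,r["at"],.051 if k=="push_heel" else .073);print(k,r["score"],w,inv(w))
o=env.observe();print(o["tool_rot"],inv(o["eef_pos"]))
E
```

```text
(array([342.5487, 295.9558]), array([336, 291,  14,  10, 113], dtype=int32)) [ 0.4714 -0.1307  0.075 ] [0.0408 0.0949] 0.1033031410536389 theta 1.9764443335663961
[ 0.6141 -0.2266  0.1097] [ 0.3491 -0.4588  0.0522] 7.3
push_heel 0.68 [ 0.6037 -0.1926  0.051 ] [-0.1311  0.0018]
push_heel 0.87 [ 0.5999 -0.1869  0.051 ] [-0.1247  0.0044]
cam_axis 0.87 [ 0.5687 -0.1504  0.073 ] [-0.0826  0.0273]
cam_axis 0.63 [ 0.5722 -0.1442  0.073 ] [-0.0772  0.0226]
[-1.9793 -2.4394 -0.    ] [-0.1655 -0.001 ]
```

Request:
step_arm --rows '[[[0,0,-31,0,0,0,0],[0,0,-31,0,0,0,0],[-2,9.8,0,0,0,0,0],[-2,9.8,0,0,0,0,0],[-1.2,5.9,0,0,0,0,0],[-1.2,5.9,0,0,0,0,0],[-1.2,5.9,0,0,0,0,0],[-1.2,5.9,0,0,0,0,0],[-1.2,5.9,0,0,0,0,0]]]'

```text
t: 8.68
eef_pos: [0.6056, -0.1784, 0.0505]
tool_rot: [1.976, 2.436, -0.001]
wrist_force: [0.9, -7.4, 1.7]
width: 0.0003
grip_force: 3.4
```

```bash
cat > j.py <<'E'
from b import *
s=ball(AX)
t=env.read_camera("top")
for k in("cam_axis","pot_center"):
    for n,c in(("s",s),("t",t)):
        for r in env.landmark_of(c,k)[:2]: w=atz(c,r["at"],.073 if k=="cam_axis" else .057);print(k,n,r["score"],w,inv(w))
o=env.observe();print(o["tool_rot"],inv(o["eef_pos"]))
E
python3 j.py
```

```text
(array([334.8108, 290.991 ]), array([328, 286,  14,  10, 111], dtype=int32)) [ 0.4677 -0.1136  0.075 ] [0.0583 0.095 ] 0.11148016911937324 theta 2.1207925201147453
[ 0.6055 -0.1776  0.0505] [-0.6695 -5.8228  2.8536] 8.725
cam_axis s 0.78 [ 0.568  -0.1269  0.073 ] [-0.0593  0.0231]
pot_center s 0.93 [0.4176 0.21   0.057 ] [0.3014 0.1002]
pot_center s 0.8 [0.5692 0.0129 0.057 ] [ 0.0772 -0.0071]
pot_center t 0.82 [0.4314 0.2345 0.057 ] [0.3225 0.0817]
pot_center t 0.77 [0.5616 0.0196 0.057 ] [ 0.0852 -0.001 ]
[1.9769 2.4381 0.0006] [-0.1167 -0.0029]
```

Request:
step_arm --rows '[[[-1.3,5.9,0,0,0,0,0],[-1.3,5.9,0,0,0,0,0],[-1.3,5.9,0,0,0,0,0],[-1.3,5.9,0,0,0,0,0],[-1.2,4.9,0,0,0,0,0],[-1,4.9,0,0,0,0,0],[-1,4.9,0,0,0,0,0]]]'

```text
t: 9.85
eef_pos: [0.5974, -0.1401, 0.0498]
tool_rot: [1.976, 2.436, -0.0]
wrist_force: [5.2, -9.9, 2.1]
width: 0.0001
grip_force: 5.0
```

```bash
python3 j.py
```

```text
(array([318.14, 280.22]), array([312, 276,  13,   9, 100], dtype=int32)) [ 0.4594 -0.0754  0.075 ] [0.0974 0.0952] 0.13617747308355327 theta 2.3677444809404182
[ 0.5972 -0.1394  0.0498] [ 3.626  -8.4061  1.7734] 9.9
cam_axis s 0.7 [ 0.5671 -0.0858  0.073 ] [-0.019   0.0155]
cam_axis t 0.95 [ 0.5594 -0.0846  0.073 ] [-0.0162  0.0228]
cam_axis t 0.19 [0.5834 0.267  0.073 ] [ 0.3227 -0.0738]
pot_center s 0.92 [0.5695 0.039  0.057 ] [ 0.1026 -0.0128]
pot_center s 0.66 [0.4194 0.2163 0.057 ] [0.3072 0.0971]
pot_center t 0.89 [0.5516 0.0383 0.057 ] [0.1057 0.0049]
pot_center t 0.6 [0.4317 0.2306 0.057 ] [0.3187 0.0822]
[1.9767 2.4376 0.0009] [-0.0777 -0.0029]
```

Request:
step_arm --rows '[[[-0.6,2.9,0,0,0,0,0],[-0.6,2.9,0,0,0,0,0],[-0.6,2.9,0,0,0,0,0],[-0.4,1.9,0,0,0,0,0]]]'

```text
t: 10.65
eef_pos: [0.5957, -0.1321, 0.0499]
tool_rot: [1.974, 2.433, -0.004]
wrist_force: [7.8, -25.6, -4.0]
width: 0.0006
grip_force: 12.9
```

Request:
step_arm --rows '[[[-0.4,1.9,0,0,0,0,0],[-0.4,1.9,0,0,0,0,0]]]'

```text
t: 10.9
eef_pos: [0.5956, -0.1317, 0.05]
tool_rot: [1.973, 2.429, -0.007]
wrist_force: [13.0, -38.7, -11.4]
width: 0.0007
grip_force: 20.2
```

```bash
python3 j.py
```

```text
(array([314.2737, 277.9053]), array([308, 274,  13,   9,  95], dtype=int32)) [ 0.4572 -0.0666  0.075 ] [0.1064 0.0955] 0.14302233860009106 theta 2.410106266174383
[ 0.5957 -0.1318  0.05  ] [ 11.0464 -34.4902  -8.9699] 10.95
cam_axis s 0.94 [ 0.5556 -0.0874  0.073 ] [-0.0181  0.0271]
cam_axis t 0.98 [ 0.5618 -0.0844  0.073 ] [-0.0166  0.0204]
pot_center s 0.83 [0.421 0.216 0.057] [0.3066 0.0957]
pot_center s 0.56 [0.5555 0.0387 0.057 ] [0.1052 0.0009]
pot_center t 0.82 [0.4369 0.2381 0.057 ] [0.3249 0.0755]
pot_center t 0.72 [0.5503 0.0408 0.057 ] [0.1083 0.0056]
[ 1.9733  2.4285 -0.0068] [-0.0699 -0.0029]
```

Hard stop on the pot with 36 N on the wrist. I'll back off and check that it's seated.

Request:
step_arm --rows '[[[2,-10,0,0,0,0,0],[4,-20,0,0,0,0,0],[0,0,50,0,0,0,0],[0,0,50,0,0,0,0],[10,-50,20,0,0,0,0],[0,0,0,0,0,0,0]]]'

```text
t: 11.95
eef_pos: [0.6102, -0.2074, 0.1712]
tool_rot: [1.979, 2.435, 0.001]
wrist_force: [-0.6, 0.1, -0.3]
width: 0.0009
grip_force: 0.0
```

```bash
cat >> j.py <<'E'
b=red(t);w,e=tri(s,red(s)[0],t,b[0]);print("ball tri",w,e,inv(w))
for c in(s,t):
    for r in env.landmark_of(c,"push_heel")[:1]: w=atz(c,r["at"],.051);print("heel",inv(w))
import sys
cv2.imwrite("pics/"+sys.argv[1],cv2.resize(np.hstack([t["pixels"][130:280,290:480,::-1],s["pixels"][170:320,260:450,::-1]]),None,fx=2.1,fy=2.1,interpolation=cv2.INTER_CUBIC))
E
python3 j.py c3.png
```

```text
(array([314.7614, 277.6705]), array([309, 274,  13,   8,  88], dtype=int32)) [ 0.4582 -0.0667  0.075 ] [0.1062 0.0945] 0.14215490409511633 theta 2.414028547167071
[ 0.6092 -0.2054  0.1691] [ 0.6467  0.1496 -0.7988] 12.0
cam_axis s 0.64 [ 0.5586 -0.087   0.073 ] [-0.0184  0.0241]
cam_axis t 0.92 [ 0.5609 -0.079   0.073 ] [-0.0111  0.0201]
pot_center s 0.85 [0.5666 0.0471 0.057 ] [ 0.1111 -0.0116]
pot_center s 0.79 [0.424  0.2196 0.057 ] [0.3095 0.092 ]
pot_center t 0.87 [0.4284 0.236  0.057 ] [0.3246 0.0843]
pot_center t 0.7 [0.5563 0.0368 0.057 ] [0.1031 0.0006]
[-1.9755 -2.4392  0.0007] [-0.142  -0.0003]
ball tri [ 0.4564 -0.0683  0.0774] 0.0011298544954897714 [0.0211 0.1201]
heel [-0.0642  0.0036]
heel [-0.0567  0.0042]
```

View pics/c3.png

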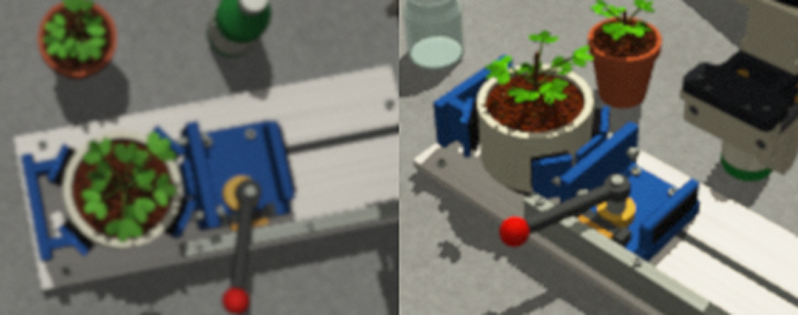

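The pot sits snug and upright between both V jaws, and the lever points out over the rail with its ball at crop (515,232). Next I plan the return swing.

```bash
python3 - <<'E'
from plan import *
ax=np.array([-.0135,.0235])
c=center(1.9,np.radians(61),.086,ax,1,.014);print("start",W(c),c,"pot dist",np.hypot(*(c-[.105,0])))
n=17;th=np.linspace(1.9,-.03,n)
path(th,np.radians(np.linspace(61,29,n)),np.linspace(.086,.080,n),ax,1)
E
```

```text
start [ 0.46930579 -0.03381727] [0.05217082 0.10034054] pot dist 0.11339817200437931
1.9 61 [467.6 -47.7]  
1.78 59 [466.  -58.2] [ -1.6 -10.5] 2.0
1.66 57 [465.7 -68.8] [ -0.3 -10.5] 2.0
1.54 55 [466.6 -79.2] [  0.9 -10.4] 2.0
1.42 53 [468.7 -89.3] [  2.1 -10.1] 2.0
1.3 51 [472. -99.] [ 3.3 -9.7] 2.0
1.18 49 [ 476.3 -108.2] [ 4.4 -9.2] 2.0
1.06 47 [ 481.7 -116.7] [ 5.4 -8.5] 2.0
0.94 45 [ 488.  -124.4] [ 6.3 -7.7] 2.0
0.81 43 [ 495.  -131.2] [ 7.1 -6.8] 2.0
0.69 41 [ 495.6 -150.2] [  0.5 -19. ] 2.0
0.57 39 [ 504.4 -155.2] [ 8.8 -5.1] 2.0
0.45 37 [ 513.6 -159.1] [ 9.3 -3.9] 2.0
0.33 35 [ 523.2 -161.9] [ 9.6 -2.8] 2.0
0.21 33 [ 532.9 -163.6] [ 9.7 -1.6] 2.0
0.09 31 [ 542.7 -164. ] [ 9.8 -0.4] 2.0
-0.03 29 [ 552.3 -163.3] [9.6 0.7] 2.0
```

```bash
python3 - <<'E'
from plan import *
ax=np.array([-.0135,.0235])
n=17;th=np.linspace(1.9,-.03,n)
path(th,np.radians(np.linspace(61,29,n)),np.where(th>.75,np.interp(th,[.75,1.9],[.075,.086]),np.interp(th,[0,.75],[.082,.089])),ax,1)
E
```

```text
1.9 61 [467.6 -47.7]  
1.78 59 [466.8 -58.2] [ -0.8 -10.5] 2.0
1.66 57 [467.2 -68.6] [  0.4 -10.3] 2.0
1.54 55 [468.9 -78.6] [  1.6 -10. ] 2.0
1.42 53 [471.6 -88.2] [ 2.7 -9.6] 2.0
1.3 51 [475.4 -97.2] [ 3.8 -9. ] 2.0
1.18 49 [ 480.2 -105.5] [ 4.8 -8.3] 2.0
1.06 47 [ 485.8 -113.1] [ 5.6 -7.5] 2.0
0.94 45 [ 492.1 -119.7] [ 6.3 -6.7] 2.0
0.81 43 [ 499.  -125.4] [ 6.9 -5.7] 2.0
0.69 41 [ 492.7 -155.7] [ -6.4 -30.2] 2.0
0.57 39 [ 502.4 -160.3] [ 9.8 -4.7] 2.0
0.45 37 [ 512.5 -163.7] [10.1 -3.4] 2.0
0.33 35 [ 522.7 -165.9] [10.2 -2.1] 2.0
0.21 33 [ 532.9 -166.8] [10.2 -0.9] 2.0
0.09 31 [ 543.  -166.5] [10.1  0.3] 2.0
-0.03 29 [ 552.8 -165.2] [9.8 1.2] 2.0
```

Request:
step_arm --rows '[[[-25,31,0,0,0,-10.2,0],[-25,31,0,0,0,-10.2,0],[-25,31,0,0,0,-10.2,0],[-25,29,0,0,0,-10.2,0],[-25,27,0,0,0,-10.2,0],[-15,23,0,0,0,-10,0],[0,0,0,0,0,0,0]]]'

```text
t: 13.22
eef_pos: [0.4682, -0.0306, 0.1686]
tool_rot: [-2.942, -1.102, -0.0]
wrist_force: [1.0, -0.2, -0.8]
width: 0.0006
grip_force: 0.0
```

```bash
python3 j.py c4.png | grep -v pot
```

```text
(array([314.7753, 277.7191]), array([309, 274,  13,   9,  89], dtype=int32)) [ 0.4581 -0.0668  0.075 ] [0.1061 0.0946] 0.14212819805252186 theta 2.413187971248671
[ 0.4689 -0.0315  0.1688] [ 0.3707 -0.741  -0.1406] 13.275
cam_axis s 0.78 [ 0.5599 -0.0837  0.073 ] [-0.0154  0.0221]
cam_axis t 0.16 [ 0.7241 -0.0741  0.073 ] [-0.0402 -0.1406]
[ 2.9427  1.0998 -0.0003] [0.0533 0.1001]Traceback (most recent call last):
  File "j.py", line 8, in <module>
    b=red(t);w,e=tri(s,red(s)[0],t,b[0]);print("ball tri",w,e,inv(w))
  File "m.py", line 5, in red
    n,l,s,ce=cv2.connectedComponentsWithStats(m);i=1+np.argmax(s[1:,4]);return ce[i],s[i]
                                                     ~~~~~~~~~^^^^^^^^^
    return _wrapfunc(a, 'argmax', axis=axis, out=out, **kwds)
    return bound(*args, **kwds)
ValueError: attempt to get argmax of an empty sequence
```

```bash
python3 - <<'E'
from plan import *
ax=np.array([-.0135,.0235])
n=17;th=np.linspace(1.9,-.03,n);ph=np.radians(np.linspace(61,29,n))
path(th,ph,np.where(th>ph,.0865,.0725),ax,1)
E
```

```text
1.9 61 [467.1 -47.7]  
1.78 59 [465.2 -58.2] [ -2.  -10.6] 2.0
1.66 57 [464.5 -68.9] [ -0.7 -10.7] 2.0
1.54 55 [465.  -79.6] [  0.6 -10.6] 2.0
1.42 53 [466.8 -90. ] [  1.8 -10.4] 2.0
1.3 51 [ 469.9 -100.1] [  3.  -10.1] 2.0
1.18 49 [ 474.  -109.7] [ 4.2 -9.6] 2.0
1.06 47 [ 479.3 -118.7] [ 5.3 -9. ] 2.0
0.94 45 [ 485.6 -127. ] [ 6.3 -8.2] 2.0
0.81 43 [ 492.8 -134.4] [ 7.2 -7.4] 2.0
0.69 41 [ 500.1 -141.5] [ 7.3 -7.1] 2.0
0.57 39 [ 507.7 -146.4] [ 7.6 -4.9] 2.0
0.45 37 [ 515.8 -150.4] [ 8.1 -4. ] 2.0
0.33 35 [ 524.3 -153.4] [ 8.5 -3. ] 2.0
0.21 33 [ 533.  -155.3] [ 8.7 -1.9] 2.0
0.09 31 [ 541.8 -156.2] [ 8.8 -0.9] 2.0
-0.03 29 [ 550.5 -156. ] [8.8 0.2] 2.0
```

Request:
step_arm --rows '[[[0,0,-40,0,0,0,0],[0,0,-40,0,0,0,0],[0,0,-22,0,0,0,0],[0,0,0,0,0,0,0]]]'

```text
t: 14.02
eef_pos: [0.4672, -0.0322, 0.0645]
tool_rot: [-2.941, -1.098, 0.006]
wrist_force: [-0.4, -0.1, 0.4]
width: 0.0004
grip_force: 0.0
```

Request:
step_arm --rows '[[[0,-8,0,0,0,0,0],[0,-8,0,0,0,0,0],[-2,-10.5,0,0,0,2,0],[-0.5,-10.5,0,0,0,2,0],[0.5,-10.5,0,0,0,2,0],[2,-10.5,0,0,0,2,0],[3,-10,0,0,0,2,0],[4,-9.5,0,0,0,2,0]]]'

```text
t: 15.02
eef_pos: [0.4768, -0.1105, 0.0679]
tool_rot: [2.811, 1.401, 0.003]
wrist_force: [-0.3, 1.4, -0.1]
width: 0.0003
grip_force: 0.7
```

```bash
python3 -c "
from b import *
ball(np.array([-.0135,.0235]))"
```

```text
(array([347.3182, 296.8523]), array([342, 292,  13,  11,  88], dtype=int32)) [ 0.4767 -0.1373  0.075 ] [-0.037   0.0911] 0.0983473714414283 theta 1.1846050079762684
[ 0.4772 -0.1115  0.068 ] [-0.7388  0.0582  0.0228] 15.075
```

Tracking the plan exactly, so I'll carry on to the end stop.

Request:
step_arm --rows '[[[5,-9,0,0,0,2,0],[6,-8,0,0,0,2,0],[7,-7.5,0,0,0,2,0],[7.5,-7,0,0,0,2,0],[7.5,-5,0,0,0,2,0],[8,-4,0,0,0,2,0],[8.5,-3,0,0,0,2,0],[8.5,-2,0,0,0,2,0],[8,-1,0,0,0,2,0]]]'

```text
t: 16.2
eef_pos: [0.5425, -0.1562, 0.0667]
tool_rot: [2.557, 1.826, -0.0]
wrist_force: [-2.4, 0.2, 1.5]
width: -0.0
grip_force: 1.2
```

```bash
python3 -c "
from b import *
ball(np.array([-.0135,.0235]))"
```

```text
(array([405.4462, 287.4154]), array([401, 284,  10,   8,  65], dtype=int32)) [ 0.5712 -0.1817  0.075 ] [-0.1002  0.0079] 0.10047346763792607 theta 0.07860690377676725
[ 0.5432 -0.1563  0.0668] [-2.0675  1.0082 -0.0675] 16.25
```

Request:
step_arm --rows '[[[4,0,0,0,0,0,0],[4,0,0,0,0,0,0],[2,0,0,0,0,0,0],[2,0,0,0,0,0,0]]]'

```text
t: 16.75
eef_pos: [0.5505, -0.1558, 0.0661]
tool_rot: [-2.554, -1.82, 0.009]
wrist_force: [-26.2, 0.1, 17.1]
width: 0.0006
grip_force: 12.7
```

```bash
python3 -c "
from b import *
ball(np.array([-.0135,.0235]))"
```

```text
(array([409.25  , 284.3125]), array([405, 281,  10,   8,  64], dtype=int32)) [ 0.5816 -0.1804  0.075 ] [-0.1011 -0.0025] 0.10109470757680361 theta -0.02515449372739354
[ 0.5504 -0.1558  0.0661] [-21.2941   1.2663  15.8378] 16.8
```

Firm stop at angle 0, so the lever is locked. Now I retreat and check.

Request:
step_arm --rows '[[[-10,0,0,0,0,0,0],[-20,0,0,0,0,0,0],[0,0,50,0,0,0,0],[0,0,50,0,0,0,0],[-30,-30,40,0,0,0,0],[-30,-50,0,0,0,0,0],[0,-50,0,0,0,0,0],[0,0,0,0,0,0,0]]]'

```text
t: 17.8
eef_pos: [0.4634, -0.2891, 0.2068]
tool_rot: [2.561, 1.817, 0.0]
wrist_force: [0.4, -0.1, -1.0]
width: 0.0
grip_force: 0.0
```

```bash
python3 j.py c5.png
```

```text
(array([164.5, 123. ]), array([164, 123,   2,   1,   2], dtype=int32)) [0.4656 0.6452 0.075 ] [ 0.801  -0.0606] 0.8032715145419154 theta -3.0660542245575795
[ 0.4637 -0.2874  0.2066] [-0.0289  0.3125 -0.3018] 17.85
cam_axis t 0.67 [ 0.5553 -0.0794  0.073 ] [-0.0103  0.0257]
pot_center s 0.75 [0.5671 0.0369 0.057 ] [ 0.101 -0.01 ]
pot_center s 0.56 [0.417  0.2148 0.057 ] [0.3062 0.0999]
pot_center t 0.92 [0.5515 0.0392 0.057 ] [0.1065 0.0047]
pot_center t 0.64 [0.4297 0.2297 0.057 ] [0.3182 0.0843]
[-2.5572 -1.8247 -0.0003] [-0.1925  0.1575]
ball tri [ 0.405  -0.0323  0.4477] 0.26555031183014155 [0.067  0.1629]
heel [-0.0616 -0.0006]
heel [-0.0602  0.0066]
```

View pics/c5.png

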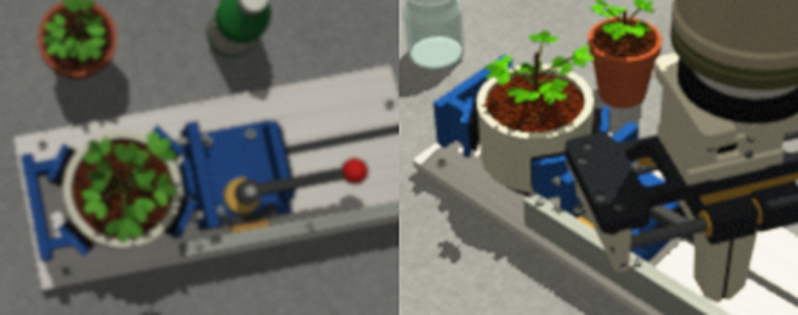

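The lever lies straight back along the clamp (ball at 354,170 in the crop), the pot is snug in both Vs, the jar, seedling and bottle haven't moved, and the arm is clear.

```bash
python3 -c "
from bench import env
print(env.finish_job())"
```

```text
the job is handed in; nothing more can be done
None
```

The white pot is clamped upright and snug between the two V jaws with the cam lever pushed back to its locked stop; the jar, seedling and feed bottle were not disturbed, and the job is handed in at about 18 s.

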